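Click the grinder's setting wheel to the mark and switch it on

TASK

The coffee grinder is set a few clicks off: with a fingertip, flick the edge of its six-armed setting wheel clockwise (seen from above), click by click, until the arm with the round pip points at the small fixed wedge on the deck, and do not go past it. Then push the side toggle switch fully over, away from you, to start the grinder. Only push with the fingertips, without force: pinch and lift nothing, leave the other things on the shelf where they stand, and finish clear of everything.

Things in the scene. Friction and masses are not known exactly. Their poses are not given: they have to be found in the camera images.
- grinder: Fixed black grinder; origin on the shelf below the wheel's axis; x away from the robot, y left, z up. Sizes in mm in this frame: control deck 60 high, x -75..90, y -85..100, metal plate on top; left, tower 170 high, x -55..75, y 100..220, hopper on it up to 242, steel chute 125..145 high out to x -73; right, pod and toggle housing, up to 60 high, x -40..40, y -142..-82.
- wheel_centre (a point): Point on the setting wheel's vertical axis, half-way up its arms, 79 mm above the shelf; fixed to the grinder, same axes. The wheel is a black star: hub of radius 20 mm, six straight arms 8 mm thick, 60 degrees apart, out to radius 50 mm, standing from 68 to 90 mm above the shelf (8 mm clear of the deck). At rest one arm lies along the grinder's +x, the others every 60 degrees.
- pip (a point): Top of the pip, a pale round plastic dome 20 mm wide, standing 10 mm above one arm of the wheel, 31 mm from the wheel's axis; it turns with the wheel.
- index (a point): Tip of the black fixed wedge, 20 mm long and 5 mm high, on the deck at the far side (+x of the grinder) of the wheel, 56 mm from its axis. The wedge points at the axis.
- setting_wheel (a joint): Wheel angle, rad, growing clockwise seen from above; 0: the pip's arm points at the wedge. It clicks every 60 degrees (1.047 rad) and rests only at multiples of that: about 3 N at an arm's end moves it, and once past half-way it snaps on to the next click by itself. It starts two to four clicks short (about -2.09, -3.14 or -4.19). Stops at -4.8 and 2.5.
- toggle (a joint): Angle of the toggle switch, rad; 0: off, leaning 0.6 rad towards the robot side (-x of the grinder); 0.6: upright; 1.2: fully on, leaning away, against a hard stop. It stays where it is left, and a light push at its tip moves it.
- toggle_tip (a point): Tip of the steel toggle lever, a 50 mm bar swinging about the grinder's y axis, with a ball of 26 mm diameter at its end. This point is the ball's centre. The pivot lies 57 mm above the shelf, at x 0, y -112 mm of the grinder. Off, the ball is 98 mm above the shelf, 28 mm to the near side of the pivot; upright 107 mm; fully on 28 mm to the far side. About 1.5 N at the ball moves it.
- cup: Terracotta cup, 76 mm wide, 75 mm high, standing loose before the tower; origin under its centre. Bystander.
- bamboo_lid: Bamboo lid lying flat on the shelf before the deck, 90 mm wide, 12 mm thick; origin under its centre. Bystander.
- kettle: Steel pour-over kettle, 136 mm wide at the foot, about 135 mm high, with spout and handle, about 260 mm over both, right of the toggle switch; origin under its centre. Bystander.
- canister: Clear plastic canister with black lid and a steel latch, 94 mm wide, 146 mm high, left of the tower; origin under its centre. Bystander.
- scoop: Steel spoon 150 mm long lying on the shelf at the front right; origin under its middle. Bystander.
- bowl: White bowl, 100 mm wide, 40 mm high, behind the deck; origin under its centre. Bystander.

How it is judged:
By the outcome, as a careful person would: the job done as asked, in the order asked, and still so for the second after the job is handed in, with the robot touching nothing.
It also fails if it takes over 64 s, if anything falls off the work surface, if the arm or the gripper's body presses on something with over 40 N, if the wrist force passes 120 N, or if a joint passes its speed limit or range.

ROBOT

A 6-joint arm with a two-finger parallel gripper is mounted at the origin on the work surface. World frame = base frame: x ahead of the robot, y to its left, z up, the work surface at z = 0. Lengths are in m, angles in rad, forces in N, time in s.
With the tool pointing down it reaches from about 0.425 to 0.95 m from the base axis. Payload 3.5 kg.
Tool frame: the origin (TCP) lies on the centre line of the jaws, within the pads' length; the fingertips stand 11 mm ahead of it and the grasp point (between the pads) lies 8 mm behind it; z points along the fingers, y is the line along which they close (so a half turn about z gives the same grasp; the last joint's range is limited). The gripper opens to 85 mm and grips with 20 to 120 N. Pads are 22 mm wide; open, the fingers measure 114 mm over their backs; the gripper's body (76 mm by 85 mm) begins 54 mm behind the grasp point. The pads swing forward as they close: fully open they stand 13 mm farther back than shut.
Start: joints at [1.059, 0.286, 1.577, -0, 1.279, -0.15], TCP at [0.239, 0.631, 0.242] pointing down, gripper open.
Joint ranges: [-2.77, 2.77], [-0.9, 2.22], [0.21, 2.48], [-1.53, 4.67], [0.24, 2.81], [-2.84, 2.84]. Speed limits (rad/s): [2.79, 2.79, 3.14, 3.14, 3.14, 3.14].

INTERFACE

Orientations are given as a unit quaternion [x, y, z, w].
In Python, from plant import ctrl gives the robot as it stands.
- The arm moves only by the tool step_arm, never from a script. Its argument "motion" is a list of rows, each an object with "offset": the shift along the tool's x, y, z in m, a list of three; "twist": the turn about the tool's z in degrees. A call has 1 to 12 rows; each row is the pose to reach, as a shift and turn from the pose commanded when the call began, along the tool's axes at that moment; what a row does not reach only later rows make up. A row lasts 1/10 s, in which the tool goes at most 50 mm and 8.59 degrees, less where a joint would pass 70% of its speed; a pose out of reach is approached as far as the arm can. A call with a gripper value outside its range is refused whole. "gripper" is the finger opening in m, from 0 to 0.0854, set as the call begins (left out, the last holds). The fingers move at their own pace and stop on an object; "grip_force" is the grip in N (left out, the last holds). Time passes only in rows, so rows that repeat a pose let the fingers close. It gives the time, the measured TCP pose, the force, the opening and the grip force at its end, in the units of the state.
- ctrl.get_state(): the state, without advancing time (a new reading comes with each control period).
- ctrl.read_camera(name): name is "scene" or "top" or "wrist"; returns the picture (480x640x3 uint8, blue, green, red); there is no depth.
- ctrl.calibration(name): a dict with "fx", "fy", "cx", "cy" (pixels), "cam_to_world" (4x4, takes a point from camera to world coordinates). Camera axes: x right, y up, looking along -z (the intrinsics and any distortion apply to the point x, -y, -z); pixel columns grow to the right and rows downward; lengths in m; the calibration is good to about 2 mm. The wrist camera is an equidistant fisheye: a pixel r from the principal point sees the ray r / f radians off the axis. A picture is of the moment at which its call begins: read the wrist's pose just before it. calibration takes no time and is no camera call; for the wrist camera it gives the pose at the moment of the call.
- ctrl.sign_off(): hands the job in; it is judged then, once.
The state is a dict: "time": time; "qpos": joint angles; "dq": joint speeds; "joint_efforts": joint torques, N m; "eef_pos": TCP position; "tcp_rot": TCP orientation; "contact_force": force on the tool from outside, world axes, zero at the start; "wrist_torque": the same for the moment, N m; "opening": opening from 0.0 (shut) to 1.0 (fully open); "finger_force": force on a finger pad.
Only numpy, scipy, OpenCV 4.12 (cv2) and the standard library are available. Lean on these libraries where they do the work, as an engineer would, in place of code of your own. Each camera call takes 0.05 s, during which the arm holds its last target. There are 200 camera calls.

## Working session

There is one attempt and no reset: what is moved stays moved. The work goes in short steps, Python scripts to look and compute and a tool call to move; the robot and the scene stay as the last step left them, time stands still between calls to the robot, and variables do not carry over. Pictures are saved under pics/ and viewed, at most 10 in all, crops included, and the job is handed in when it is done.

Besides the shell and the picture viewer there is one more tool, called after ">>>" as name(argument=value, ...) on one line, values as JSON. step_arm: Moves the arm, as the interface text tells. Its arguments: {"type":"object","properties":{"motion":{"type":"array"},"gripper":{"type":"number"},"grip_force":{"type":"number"}},"required":["motion"]}

```bash
mkdir -p pics; python3 - <<'E'
from plant import ctrl
import cv2,numpy as np
np.set_printoptions(precision=4,suppress=True)
s=ctrl.get_state();print(s['time'],s['eef_pos'],s['tcp_rot'],s['opening'])
for n in('top','scene'):
    cv2.imwrite(f'pics/{n}0.png',ctrl.read_camera(n));c=ctrl.calibration(n);print(n,c)
E
```

```text
0.0 [0.2386 0.6307 0.2409] [ 0.1799  0.9837 -0.0012 -0.0004] 0.9990728687496618
top {'fx': 541.8287273765011, 'fy': 541.8287273765011, 'cx': 318.57516316969077, 'cy': 245.40075701737968, 'cam_to_world': array([[-0.0143,  0.994 , -0.1088,  0.4466],
       [-0.9999, -0.0137,  0.0063,  0.0442],
       [ 0.0048,  0.1089,  0.994 ,  1.2772],
       [ 0.    ,  0.    ,  0.    ,  1.    ]])}
scene {'fx': 552.7422346586039, 'fy': 552.7422346586039, 'cx': 323.2591454224303, 'cy': 246.18021028509992, 'cam_to_world': array([[-0.0064, -0.6568,  0.754 ,  1.3706],
       [ 0.9998, -0.0189, -0.008 ,  0.04  ],
       [ 0.0195,  0.7538,  0.6568,  0.7962],
       [ 0.    ,  0.    ,  0.    ,  1.    ]])}
```

View pics/top0.png

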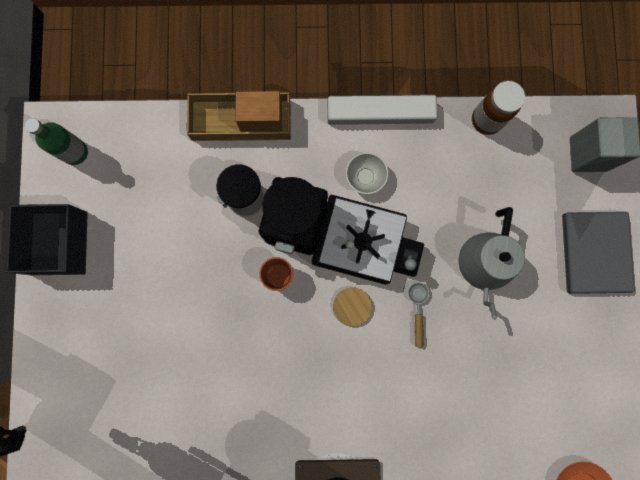

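View pics/scene0.png

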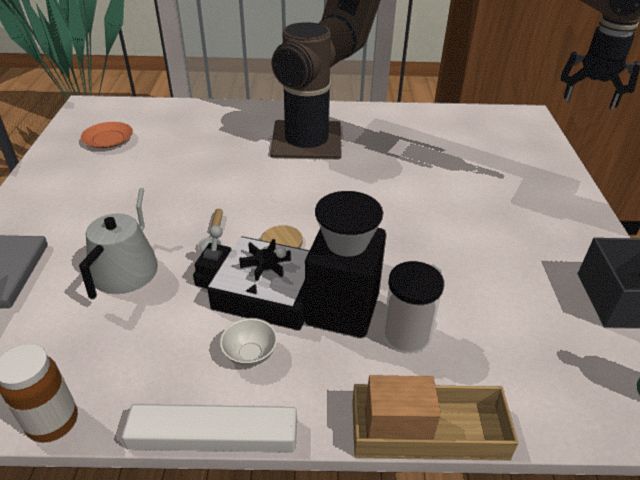

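Top view: wheel at about (363,241), wedge about (371,214), toggle ball about (410,263). I'll measure these and enlarge crops to find the pip.

```bash
cat > h.py <<'E'
import numpy as np,cv2
from plant import ctrl
np.set_printoptions(precision=4,suppress=True)
def ray(n,uv,z,c=None):
    c=c or ctrl.calibration(n);M=c['cam_to_world']
    d=M[:3,:3]@np.array([(uv[0]-c['cx'])/c['fx'],-(uv[1]-c['cy'])/c['fy'],-1])
    return M[:3,3]+d*(z-M[2,3])/d[2]
def proj(n,p):
    c=ctrl.calibration(n);M=c['cam_to_world'];q=M[:3,:3].T@(np.array(p)-M[:3,3])
    return np.array([c['cx']+c['fx']*q[0]/-q[2],c['cy']-c['fy']*q[1]/-q[2]])
E
python3 - <<'E'
from h import *
im=cv2.imread('pics/top0.png');g=im.max(2)
b=(g>120).astype(np.uint8);b[:195]=0;b[285:]=0;b[:,:312]=0;b[:,412:]=0
# plate: component at (340,255)
n,l=cv2.connectedComponents(b);m=(l==l[255,335]).astype(np.uint8)
x,y,w,h=cv2.boundingRect(m);print(x,y,w,h)
pts=np.column_stack(np.nonzero(m)[::-1]).astype(np.float32)
r=cv2.minAreaRect(pts);print(r)
C=np.array([ray('top',p,.06) for p in cv2.boxPoints(r)]);print(C,np.linalg.norm(np.diff(C,axis=0),axis=1))
a=cv2.resize(im[190:290,305:435],None,fx=4.5,fy=4.5,interpolation=cv2.INTER_CUBIC)
s=cv2.imread('pics/scene0.png')[215:310,190:320];s=cv2.resize(s,None,fx=4.5,fy=4.5,interpolation=cv2.INTER_CUBIC)
o=np.vstack([a,s]);o=cv2.resize(o,(400,600)) if 0 else o
cv2.imwrite('pics/c0.png',cv2.resize(o,None,fx=.68,fy=.68))
E
```

```text
0 0 640 480
((319.5, 239.5), (479.0, 639.0), 90.0)
[[ 1.1754  0.7833  0.06  ]
 [ 1.158  -0.7361  0.06  ]
 [ 0.0618 -0.6495  0.06  ]
 [ 0.0835  0.7293  0.06  ]] [1.5195 1.0996 1.379 ]
```

View pics/c0.png

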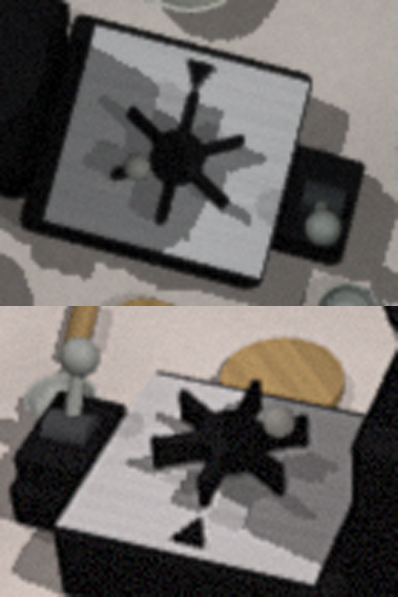

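The crops show: pip at top pixel ~(350,244.5), on the arm 120° anticlockwise from the wedge (so two clicks to go); hub ~(363,241), wedge tip ~(368,219), ball ~(410,264); deck corners ≈ (329,196),(407,214.5),(391,283),(313,263).

```bash
python3 - <<'E'
from h import *
f=lambda u,v:(305+u/3.06,190+v/3.06)
cn=[ray('top',f(*p),.06) for p in [(73,18),(312,75),(262,285),(25,225)]]
loc=np.array([[90,100],[90,-85],[-75,-85],[-75,100]])/1e3
cn=np.array(cn)[:,:2]
hub=ray('top',f(178,157),.09)[:2];pip=ray('top',f(138,167),.098)[:2];wt=ray('top',f(194,88),.063)[:2];ball=ray('top',f(323,227),.104)[:2]
P=np.vstack([cn,[hub],[wt],[ball]]);L=np.vstack([loc,[[0,0],[.056,0],[-.028,-.112]]])
A=P-P.mean(0);B=L-L.mean(0);th=np.arctan2((B[:,0]*A[:,1]-B[:,1]*A[:,0]).sum(),(A*B).sum())
R=np.array([[np.cos(th),-np.sin(th)],[np.sin(th),np.cos(th)]]);t=P.mean(0)-R@L.mean(0)
print(np.degrees(th),t);print((P-(L@R.T+t))*1e3)
print('hub',hub,'pip local',(R.T@(pip-t)))
# scene check
for nm,p in dict(hub=[0,0,.09],wt=[.056,0,.062],ball=[-.028,-.112,.098],pip=[-.0155,.0268,.1]).items():
    print(nm,proj('scene',[*(R@p[:2]+t),p[2]]))
print('scene crop px hub',(190+225/3.06,215+(435-306)/3.06),'wt',(190+195/3.06,215+(517-306)/3.06),'ball',(190+80/3.06,215+(356-306)/3.06),'pip',(190+278/3.06,215+(421-306)/3.06))
E
```

```text
-14.50776773529941 [ 0.5844 -0.0624]
[[-3.3856 -0.4966]
 [-2.486   1.5512]
 [ 1.8943  1.9159]
 [ 2.0763 -3.9771]
 [-0.1459  0.5199]
 [ 0.0747 -0.9229]
 [ 1.9722  1.4096]]
hub [ 0.5842 -0.0618] pip local [-0.0152  0.0271]
hub [265.112  253.4909]
wt [255.8604 283.8489]
ball [215.9113 230.8783]
pip [280.8502 246.9886]
scene crop px hub (263.52941176470586, 257.156862745098) wt (253.72549019607843, 283.9542483660131) ball (216.1437908496732, 231.33986928104576) pip (280.8496732026144, 252.58169934640523)
```

Grinder at (0.584, -0.062), yaw -14.5°. The pip is two clicks short, at local (-15, 27). Next: travel round the near side of the tower with the fingers shut.

>>> step_arm(motion=[{"offset": [-0.514,-0.565,-0.05],"twist": 84},{"offset": [-0.514,-0.565,-0.05],"twist": 84},{"offset": [-0.514,-0.565,-0.05],"twist": 84},{"offset": [-0.514,-0.565,-0.05],"twist": 84},{"offset": [-0.514,-0.565,-0.05],"twist": 84},{"offset": [-0.514,-0.565,-0.05],"twist": 84},{"offset": [-0.514,-0.565,-0.05],"twist": 84},{"offset": [-0.514,-0.565,-0.05],"twist": 84},{"offset": [-0.514,-0.565,-0.05],"twist": 84},{"offset": [-0.514,-0.565,-0.05],"twist": 84},{"offset": [-0.514,-0.565,-0.05],"twist": 84},{"offset": [-0.514,-0.565,-0.05],"twist": 84}], gripper=0)

```text
time: 1.3
eef_pos: [0.459, 0.0725, 0.2814]
tcp_rot: [0.792, 0.611, 0.0, -0.0]
contact_force: [0.4, 1.1, -0.1]
opening: 0.0
finger_force: 0.0
```

```bash
cat >> h.py <<'E'
from scipy.spatial.transform import Rotation as Ro
T0=np.array([.5843,-.0622]);a=np.radians(-14.5);RG=np.array([[np.cos(a),-np.sin(a)],[np.sin(a),np.cos(a)]])
def where():
    s=ctrl.get_state();p=np.array(s['eef_pos']);R=Ro.from_quat(s['tcp_rot']).as_matrix()
    print('t',s['time'],'pos',p,'local mm',(RG.T@(p[:2]-T0))*1e3,'toolx',R[:,0],'yawy',np.degrees(np.arctan2(R[1,1],R[0,1])),'z',R[:,2],'F',s['contact_force'],'op',s['opening'])
    return p,R
def off(x,y,z):  # grinder-local mm target -> tool offset
    p,R=where();w=np.array([*(T0+RG@np.array([x,y])/1e3),z/1e3]);print('offset',R.T@(w-p))
E
python3 -c "
from h import *
off(48,29,170)"
```

```text
t 1.3 pos [0.459  0.0725 0.2814] local mm [-155.0838   99.0635] toolx [0.2544 0.9671 0.0002] yawy -14.739649669133664 z [ 0.0001  0.0002 -1.    ] F [ 0.3941  1.134  -0.0851] op 0.00025784370194542096
offset [-0.0692  0.2034  0.1114]
```

>>> step_arm(motion=[{"offset": [-0.05,0,0],"twist": 0},{"offset": [-0.1,0,0],"twist": 0},{"offset": [-0.1,0.05,0],"twist": 0},{"offset": [-0.1,0.1,0.03],"twist": 0},{"offset": [-0.095,0.14,0.06],"twist": 0},{"offset": [-0.085,0.18,0.08],"twist": 0},{"offset": [-0.07,0.203,0.11],"twist": 0},{"offset": [-0.07,0.203,0.11],"twist": 0},{"offset": [-0.07,0.203,0.11],"twist": 0}])

```text
time: 2.2
eef_pos: [0.6366, -0.0445, 0.1689]
tcp_rot: [0.792, 0.611, -0.002, -0.002]
contact_force: [-0.4, -0.7, 0.2]
opening: -0.003
finger_force: 0.0
```

```bash
python3 -c "
from h import *
off(48,29,86)
im=ctrl.read_camera('wrist');print(ctrl.calibration('wrist'))
cv2.imwrite('pics/w1.png',im)"
```

```text
t 2.2 pos [ 0.6366 -0.0445  0.1689] local mm [46.1702 30.2412] toolx [ 0.2538  0.9673 -0.0003] yawy -14.701440182434602 z [-0.005  0.001 -1.   ] F [-0.3664 -0.7306  0.1812] op -0.002527511962997493
offset [-0.0012  0.0023  0.0829]
{'fx': 371.64829954431775, 'fy': 371.64829954431775, 'cx': 325.2903232778772, 'cy': 240.44361181227353, 'cam_to_world': array([[ 0.9669,  0.2411,  0.0831,  0.6599],
       [-0.255 ,  0.9154,  0.3114,  0.0355],
       [-0.001 , -0.3223,  0.9466,  0.3028],
       [ 0.    ,  0.    ,  0.    ,  1.    ]])}
```

View pics/w1.png

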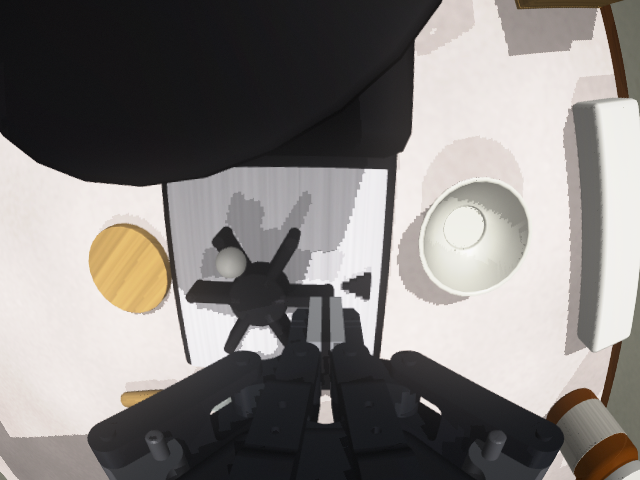

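The wrist view shows the pip at ~(230,262), wedge at (357,286) and fingers at (325,320). The camera sits on the hopper side, so I'll turn 60° and flick at the right-hand side, away from the tower.

>>> step_arm(motion=[{"offset": [-0.03,0.003,0],"twist": 8.5},{"offset": [-0.057,0.003,0],"twist": 17},{"offset": [-0.057,0.003,0],"twist": 25.5},{"offset": [-0.057,0.003,0],"twist": 34},{"offset": [-0.057,0.003,0],"twist": 42.5},{"offset": [-0.057,0.003,0],"twist": 51},{"offset": [-0.057,0.003,0],"twist": 60},{"offset": [-0.057,0.003,0],"twist": 60},{"offset": [-0.057,0.003,0],"twist": 60}])

```text
time: 3.15
eef_pos: [0.626, -0.101, 0.174]
tcp_rot: [0.991, 0.134, 0.002, 0.001]
contact_force: [-0.1, -0.1, 0.5]
opening: 0.005
finger_force: 0.0
```

```bash
python3 -c "
from h import *
off(49.1,-27,86)"
```

```text
t 3.15 pos [ 0.626 -0.101  0.174] local mm [ 50.0913 -27.1191] toolx [0.964 0.266 0.003] yawy -74.57416533548621 z [ 0.0035 -0.0012 -1.    ] F [-0.0792 -0.0714  0.5017] op 0.004518563710511142
offset [-0.0011 -0.0008  0.088 ]
```

>>> step_arm(motion=[{"offset": [-0.001,0,0.03]},{"offset": [-0.001,0,0.055]},{"offset": [-0.001,0,0.075]},{"offset": [-0.001,0,0.086]},{"offset": [-0.001,0,0.086]},{"offset": [-0.001,0,0.086]}])

```text
invalid input at $.motion[0]: expected keys offset, twist
```

```bash
python3 -c "
from h import *
off(49.1,-27,86);off(3.3,-55.8,86)
cv2.imwrite('pics/w2.png',ctrl.read_camera('wrist'))"
```

```text
t 3.15 pos [ 0.626 -0.101  0.174] local mm [ 50.0913 -27.1191] toolx [0.964 0.266 0.003] yawy -74.57416533548621 z [ 0.0035 -0.0012 -1.    ] F [-0.0792 -0.0714  0.5017] op 0.004518563710511142
offset [-0.0011 -0.0008  0.088 ]
t 3.15 pos [ 0.626 -0.101  0.174] local mm [ 50.0913 -27.1191] toolx [0.964 0.266 0.003] yawy -74.57416533548621 z [ 0.0035 -0.0012 -1.    ] F [-0.0792 -0.0714  0.5017] op 0.004518563710511142
offset [-0.0551  0.0013  0.0878]
```

View pics/w2.png

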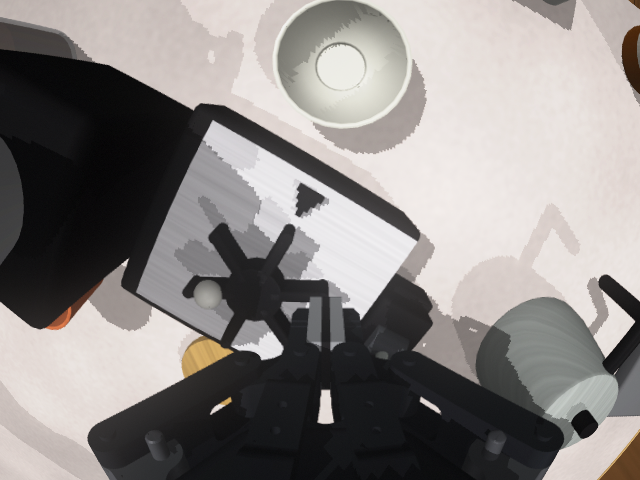

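The wrist view shows the wheel hub at (255,288), the pip still at (207,294), the arm at -60° ending near (327,287), and nothing below the fingers in their gap. Now lowering.

>>> step_arm(motion=[{"offset": [-0.001,0,0.03],"twist": 0},{"offset": [-0.001,0,0.055],"twist": 0},{"offset": [-0.001,0,0.07],"twist": 0},{"offset": [-0.001,0,0.08],"twist": 0},{"offset": [-0.001,0,0.086],"twist": 0},{"offset": [-0.001,0,0.086],"twist": 0},{"offset": [-0.001,0,0.086],"twist": 0}])

```text
time: 3.9
eef_pos: [0.6257, -0.1012, 0.0866]
tcp_rot: [0.991, 0.133, 0.001, 0.0]
contact_force: [0.0, -0.0, -0.6]
opening: 0.003
finger_force: 0.0
```

```bash
python3 -c "
from h import *
off(28,-48.5,86);off(3.3,-55.8,86)
cv2.imwrite('pics/w3.png',ctrl.read_camera('wrist')[100:400,80:480])"
```

```text
t 3.9 pos [ 0.6257 -0.1012  0.0866] local mm [ 49.8217 -27.4119] toolx [0.9646 0.2636 0.0015] yawy -74.71363279176907 z [ 0.0017 -0.0006 -1.    ] F [ 0.031  -0.0479 -0.5621] op 0.002859058921347206
offset [-0.0294  0.0075  0.0005]
t 3.9 pos [ 0.6257 -0.1012  0.0866] local mm [ 49.8217 -27.4119] toolx [0.9646 0.2636 0.0015] yawy -74.71363279176907 z [ 0.0017 -0.0006 -1.    ] F [ 0.031  -0.0479 -0.5621] op 0.002859058921347206
offset [-0.0545  0.0015  0.0005]
```

View pics/w3.png

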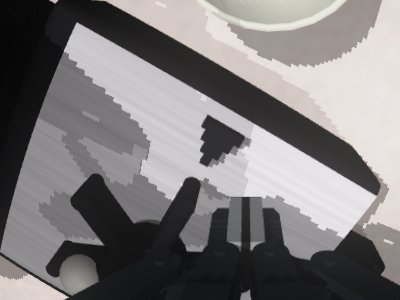

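The finger is down in the gap between the wedge's arm and the next one, touching nothing. First flick.

>>> step_arm(motion=[{"offset": [-0.006,0.003,0],"twist": 0},{"offset": [-0.012,0.005,0],"twist": 0},{"offset": [-0.018,0.0065,0],"twist": 0},{"offset": [-0.024,0.0075,0],"twist": 0},{"offset": [-0.029,0.0075,0],"twist": 0},{"offset": [-0.034,0.0075,0],"twist": 0},{"offset": [-0.039,0.006,0],"twist": 0},{"offset": [-0.044,0.0045,0],"twist": 0},{"offset": [-0.048,0.003,0],"twist": 0},{"offset": [-0.052,0.002,0],"twist": 0},{"offset": [-0.052,0.002,0],"twist": 0},{"offset": [-0.052,0.002,0],"twist": 0}])

```text
time: 5.15
eef_pos: [0.5744, -0.1166, 0.085]
tcp_rot: [0.991, 0.133, -0.001, -0.0]
contact_force: [0.5, -0.3, 0.5]
opening: 0.0
finger_force: 0.0
```

```bash
python3 -c "
from h import *
where()
w=ctrl.read_camera('wrist')[100:400,80:480]
s=cv2.resize(ctrl.read_camera('scene')[205:305,180:330],None,fx=2.67,fy=2.67)
cv2.imwrite('pics/w4.png',np.vstack([w,s[:,:400]]))"
```

```text
t 5.15 pos [ 0.5744 -0.1166  0.085 ] local mm [  4.0399 -55.1643] toolx [ 0.9647  0.2633 -0.0018] yawy -74.7322138869826 z [-0.002   0.0003 -1.    ] F [ 0.4926 -0.3424  0.4518] op 0.000485737058565128
```

View pics/w4.png

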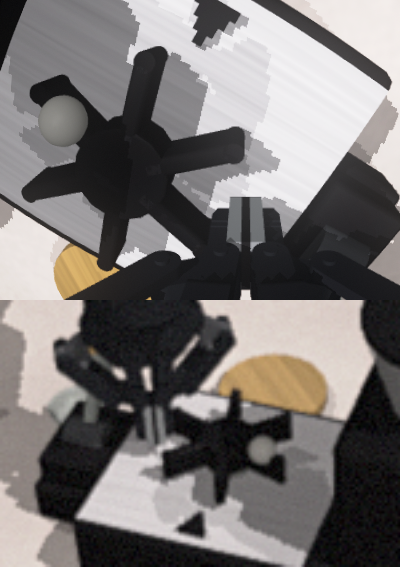

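One click done: the pip (63,120 in the crop) is now on the arm just before the wedge's arm (150,60). I'll lift, return and lower again.

>>> step_arm(motion=[{"offset": [0,0,-0.025],"twist": 0},{"offset": [0,0,-0.05],"twist": 0},{"offset": [0.0,0.0,-0.05],"twist": 0},{"offset": [0.03,0,-0.05],"twist": 0},{"offset": [0.052,-0.002,-0.05],"twist": 0},{"offset": [0.052,-0.002,-0.05],"twist": 0},{"offset": [0.052,-0.002,-0.05],"twist": 0},{"offset": [0.052,-0.002,-0.03],"twist": 0},{"offset": [0.052,-0.002,-0.012],"twist": 0},{"offset": [0.052,-0.002,0],"twist": 0},{"offset": [0.052,-0.002,0],"twist": 0},{"offset": [0.052,-0.002,0],"twist": 0}])

```text
time: 6.45
eef_pos: [0.6246, -0.1012, 0.0855]
tcp_rot: [0.991, 0.133, -0.0, -0.0]
contact_force: [0.6, -0.9, -0.0]
opening: -0.002
finger_force: 0.0
```

>>> step_arm(motion=[{"offset": [-0.006,0.003,0],"twist": 0},{"offset": [-0.012,0.005,0],"twist": 0},{"offset": [-0.018,0.0065,0],"twist": 0},{"offset": [-0.024,0.0075,0],"twist": 0},{"offset": [-0.029,0.0075,0],"twist": 0},{"offset": [-0.034,0.0075,0],"twist": 0},{"offset": [-0.039,0.006,0],"twist": 0},{"offset": [-0.044,0.0045,0],"twist": 0},{"offset": [-0.048,0.003,0],"twist": 0},{"offset": [-0.052,0.002,0],"twist": 0},{"offset": [-0.052,0.002,0],"twist": 0},{"offset": [-0.052,0.002,0],"twist": 0}])

```text
time: 7.65
eef_pos: [0.5744, -0.1166, 0.085]
tcp_rot: [0.991, 0.133, -0.001, -0.0]
contact_force: [-0.2, -0.5, 0.2]
opening: 0.001
finger_force: 0.0
```

>>> step_arm(motion=[{"offset": [0,0,-0.03],"twist": 0},{"offset": [0,0,-0.06],"twist": 0},{"offset": [0,0,-0.1],"twist": 0},{"offset": [0,0,-0.1],"twist": 0},{"offset": [0,0,-0.1],"twist": 0}])

```text
time: 8.15
eef_pos: [0.5758, -0.1169, 0.1867]
tcp_rot: [0.991, 0.133, 0.001, 0.001]
contact_force: [0.2, -0.7, 0.2]
opening: 0.005
finger_force: 0.0
```

```bash
python3 -c "
from h import *
off(-65,-112,185);off(-65,-112,109)
w=ctrl.read_camera('wrist')[60:400,80:580]
cv2.imwrite('pics/w5.png',w)"
```

```text
t 8.15 pos [ 0.5758 -0.1169  0.1867] local mm [  5.4402 -55.0537] toolx [0.9647 0.2635 0.0016] yawy -74.72290331708032 z [ 0.0019 -0.001  -1.    ] F [ 0.2205 -0.7352  0.1862] op 0.005401487522356628
offset [-0.0894  0.0144  0.0016]
t 8.15 pos [ 0.5758 -0.1169  0.1867] local mm [  5.4402 -55.0537] toolx [0.9647 0.2635 0.0016] yawy -74.72290331708032 z [ 0.0019 -0.001  -1.    ] F [ 0.2205 -0.7352  0.1862] op 0.005401487522356628
offset [-0.0895  0.0143  0.0776]
```

View pics/w5.png

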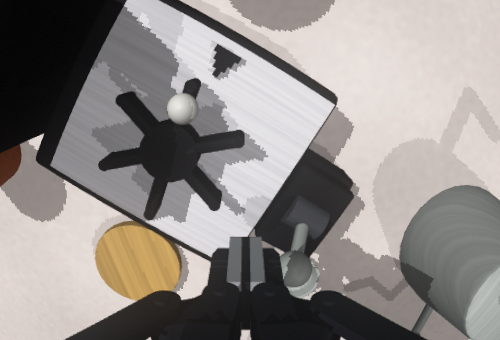

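The pip now points at the wedge (pip (182,108), wedge (225,60) in the crop). Next the toggle: turn 30° more, go to the near side of the ball, first checking kettle clearance.

```bash
python3 -c "
from h import *
L=lambda w:(RG.T@(w[:2]-T0))*1e3
for uv,z in [((157,265),.02),((152,240),.08),((140,190),.13),((150,280),.0)]: print(uv,L(ray('scene',uv,z)))
for uv,z in [((461,265),.05),((487,290),.1),((508,315),.0)]: print(uv,L(ray('top',uv,z)))
"
```

```text
(157, 265) [  21.5065 -229.1022]
(152, 240) [  13.8562 -232.2412]
(140, 190) [ -71.8217 -294.7085]
(150, 280) [  47.3768 -235.0792]
(461, 265) [   5.1611 -230.3748]
(487, 290) [ -41.3623 -284.4002]
(508, 315) [ -76.8202 -374.1314]
```

>>> step_arm(motion=[{"offset": [-0.04,0.006,0],"twist": 8.5},{"offset": [-0.08,0.012,0],"twist": 17},{"offset": [-0.092,0.013,0],"twist": 25.5},{"offset": [-0.092,0.013,0],"twist": 30},{"offset": [-0.092,0.013,0],"twist": 30},{"offset": [-0.092,0.013,0],"twist": 30}])

```text
time: 8.8
eef_pos: [0.4893, -0.153, 0.1841]
tcp_rot: [0.992, -0.127, -0.001, -0.0]
contact_force: [-0.3, 0.1, 0.0]
opening: -0.002
finger_force: 0.0
```

```bash
python3 -c "
from h import *
off(-68,-111,98);off(4,-111,98)"
```

```text
t 8.8 pos [ 0.4893 -0.153   0.1841] local mm [ -69.187  -111.7073] toolx [ 0.9676 -0.2525 -0.0027] yawy -104.62578206864897 z [-0.0024  0.0013 -1.    ] F [-0.3238  0.1197  0.0446] op -0.0015505895935996068
offset [ 0.0014 -0.0007  0.0861]
t 8.8 pos [ 0.4893 -0.153   0.1841] local mm [ -69.187  -111.7073] toolx [ 0.9676 -0.2525 -0.0027] yawy -104.62578206864897 z [-0.0024  0.0013 -1.    ] F [-0.3238  0.1197  0.0446] op -0.0015505895935996068
offset [ 0.0734 -0.0008  0.0859]
```

>>> step_arm(motion=[{"offset": [0,0,0.03],"twist": 0},{"offset": [0,0,0.06],"twist": 0},{"offset": [0,0,0.08],"twist": 0},{"offset": [0,0,0.086],"twist": 0},{"offset": [0,0,0.086],"twist": 0},{"offset": [0,0,0.086],"twist": 0}])

```text
time: 9.4
eef_pos: [0.4908, -0.1537, 0.1004]
tcp_rot: [0.992, -0.128, 0.001, 0.0]
contact_force: [-0.4, 1.0, 0.4]
opening: 0.004
finger_force: 0.0
```

>>> step_arm(motion=[{"offset": [0.008,0,0],"twist": 0},{"offset": [0.015,0,0],"twist": 0},{"offset": [0.021,0,0],"twist": 0},{"offset": [0.027,0,0],"twist": 0},{"offset": [0.033,0,0],"twist": 0},{"offset": [0.039,0,0],"twist": 0},{"offset": [0.045,0,0],"twist": 0},{"offset": [0.051,0,0],"twist": 0},{"offset": [0.056,0,0],"twist": 0},{"offset": [0.061,0,0],"twist": 0},{"offset": [0.065,0,0],"twist": 0},{"offset": [0.067,0,0],"twist": 0}])

```text
time: 10.6
eef_pos: [0.5547, -0.1703, 0.0989]
tcp_rot: [0.992, -0.128, -0.001, -0.0]
contact_force: [-1.3, -0.9, -1.7]
opening: -0.003
finger_force: 0.8
```

```bash
python3 -c "
from h import *
off(4,-111,98)"
```

```text
t 10.6 pos [ 0.5547 -0.1703  0.0989] local mm [  -1.5941 -112.1092] toolx [ 0.9671 -0.2543 -0.0011] yawy -104.73065868070421 z [-0.001   0.0005 -1.    ] F [-1.3408 -0.8549 -1.7321] op -0.003429271296406645
offset [ 0.0056 -0.0011  0.0009]
```

Light contact; nudging on in 1 mm rows until the stop is felt.

>>> step_arm(motion=[{"offset": [0.001,0,0],"twist": 0},{"offset": [0.002,0,0],"twist": 0},{"offset": [0.003,0,0],"twist": 0},{"offset": [0.004,0,0],"twist": 0},{"offset": [0.004,0,0],"twist": 0}])

```text
time: 11.1
eef_pos: [0.5586, -0.1714, 0.0995]
tcp_rot: [0.992, -0.128, 0.0, -0.0]
contact_force: [-0.9, 1.1, -0.8]
opening: -0.003
finger_force: 0.8
```

>>> step_arm(motion=[{"offset": [0.001,0,0],"twist": 0},{"offset": [0.002,0,0],"twist": 0},{"offset": [0.002,0,0],"twist": 0}])

```text
time: 11.4
eef_pos: [0.5593, -0.1715, 0.0993]
tcp_rot: [0.992, -0.128, -0.002, -0.0]
contact_force: [-5.9, 2.1, 1.6]
opening: 0.003
finger_force: 3.0
```

The force rose to about 6 N with little motion, so the toggle is at its stop. Backing off and looking.

>>> step_arm(motion=[{"offset": [-0.02,0,0],"twist": 0},{"offset": [-0.06,0,0],"twist": 0},{"offset": [-0.08,0,-0.03],"twist": 0},{"offset": [-0.09,0,-0.08],"twist": 0},{"offset": [-0.1,0,-0.12],"twist": 0},{"offset": [-0.1,0,-0.15],"twist": 0},{"offset": [-0.1,0,-0.15],"twist": 0},{"offset": [-0.1,0,-0.15],"twist": 0}])

```text
time: 12.2
eef_pos: [0.4649, -0.147, 0.2512]
tcp_rot: [0.992, -0.128, 0.002, 0.001]
contact_force: [0.3, 0.9, -0.6]
opening: 0.001
finger_force: 0.0
```

```bash
python3 -c "
from h import *
where()
for p in ([.028,-.111,.098],[-.028,-.111,.098]): q=[*(T0+RG@np.array(p[:2])),p[2]];print(proj('top',q),proj('scene',q))
t=ctrl.read_camera('top')[140:340,230:530];s=ctrl.read_camera('scene')[180:380,90:390]
cv2.imwrite('pics/end.png',cv2.resize(np.vstack([t,s]),None,fx=1.5,fy=1.5,interpolation=cv2.INTER_CUBIC))"
```

```text
t 12.2 pos [ 0.4649 -0.147   0.2512] local mm [ -94.4035 -112.0304] toolx [ 0.9671 -0.2543  0.0049] yawy -104.73449808321399 z [ 0.0045 -0.0023 -1.    ] F [ 0.3162  0.8804 -0.6445] op 0.0005594602937794876
[415.8111 240.4446] [204.7401 248.958 ]
[410.235  265.2005] [216.4676 230.9504]
```

View pics/end.png

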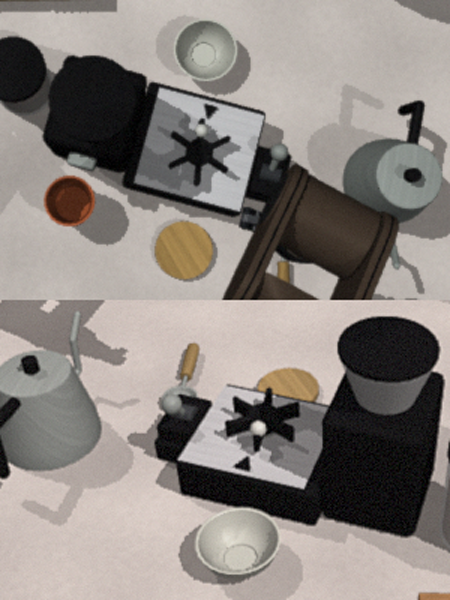

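The pip at (202,130) points at the wedge (210,110). The ball sits at top (415,242) and scene (205,249), which matches fully on. The bystanders are unmoved and the arm is clear, so I'm handing in.

```bash
python3 -c "
from plant import ctrl
print(ctrl.sign_off())"
```

```text
the job is handed in; nothing more can be done
None
```

I flicked the wheel two clicks clockwise so the pip points at the wedge, then pushed the toggle to its far stop (about 6 N), left the other things in view where they stood, and handed the job in at about 12 s with the arm clear.

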